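Pair up the press-form halves

TASK

Four wooden press forms for bending veneer have been taken apart: one half of each is screwed to the bench, the other half, with a square grip post on top, lies loose. Carry each loose half to the fixed half with the same outline and stand it flat on the bench in front of it, shaped face to shaped face, square to it and lined up side to side, so that the two outlines nest into each other with only a narrow gap, well under 10 mm. Let go of all four and leave them at rest like that.

Things in the scene. Friction and masses are not known exactly. Their poses are not given: they have to be found in the camera images.
- round_grip (a point): Loose half of a pine press form: block 104 wide (y), 44 deep (x), 30 high; its face (x = +22) looks along +x and has one broad rounded bulge (about 90 wide, 26 deep, mid-face); plain back at x = -22. On its middle stands a square post 24 x 24, 45 high (75 overall). This point: centre of the post, 52.5 above the underside, on the block's centre line; z up. Sizes in mm.
- fixed_round: Fixed half, screwed down (two dark screw heads): pine block 104 wide (y), 70 deep (x), 30 high; its front (x = -35) looks along -x, roughly to the robot, and has one broad rounded hollow (about 90 wide, 26 deep, mid-face). Origin: centre of underside; z up. With equal yaw its mate's centre is at x = -57, y = 0 here when touching, x = -63 with a gap of 6. Sizes in mm.
- vee_grip (a point): Loose half of a pine press form: block 104 wide (y), 44 deep (x), 30 high; its face (x = +22) looks along +x and has one pointed V nose (64 wide, 28 deep, mid-face); plain back at x = -22. On its middle stands a square post 24 x 24, 45 high (75 overall). This point: centre of the post, 52.5 above the underside, on the block's centre line; z up. Sizes in mm.
- fixed_vee: Fixed half, screwed down (two dark screw heads): pine block 104 wide (y), 70 deep (x), 30 high; its front (x = -35) looks along -x, roughly to the robot, and has one V notch (64 wide, 28 deep, mid-face). Origin: centre of underside; z up. With equal yaw its mate's centre is at x = -57, y = 0 here when touching, x = -63 with a gap of 6. Sizes in mm.
- twin_grip (a point): Loose half of a pine press form: block 104 wide (y), 44 deep (x), 30 high; its face (x = +22) looks along +x and has two pointed V teeth (each 48 wide, 24 deep, at y = -26 and +26); plain back at x = -22. On its middle stands a square post 24 x 24, 45 high (75 overall). This point: centre of the post, 52.5 above the underside, on the block's centre line; z up. Sizes in mm.
- fixed_twin: Fixed half, screwed down (two dark screw heads): pine block 104 wide (y), 70 deep (x), 30 high; its front (x = -35) looks along -x, roughly to the robot, and has two V notches (each 48 wide, 24 deep, at y = -26 and +26). Origin: centre of underside; z up. With equal yaw its mate's centre is at x = -57, y = 0 here when touching, x = -63 with a gap of 6. Sizes in mm.
- step_grip (a point): Loose half of a pine press form: block 104 wide (y), 44 deep (x), 30 high; its face (x = +22) looks along +x and has a step: its +y half stands forward by 28 (slanted riser, y -14 to +14); plain back at x = -22. On its middle stands a square post 24 x 24, 45 high (75 overall). This point: centre of the post, 52.5 above the underside, on the block's centre line; z up. Sizes in mm.
- fixed_step: Fixed half, screwed down (two dark screw heads): pine block 104 wide (y), 70 deep (x), 30 high; its front (x = -35) looks along -x, roughly to the robot, and has a step: its +y half is set back by 28 (slanted riser, y -14 to +14). Origin: centre of underside; z up. With equal yaw its mate's centre is at x = -57, y = 0 here when touching, x = -63 with a gap of 6. Sizes in mm.
Things that resemble listed ones, but are neither listed nor needed, are in the scene too. What is shaped like the part that bears twin_grip but black, grey or pink is not meant.

How it is judged (in metres and radians):
At the end, for the whole second after the job is handed in: Each loose half stands flat on the bench, upright within 0.08 rad, before its own fixed half, shaped faces towards each other, square within 0.14 rad, sideways within 9 mm, at most 14 mm short of touching (centre at x -71 to -55 mm in the fixed half's frame), below 10 mm/s (x of round_grip in the frame of fixed_round between -0.071 and -0.055 m and y of round_grip in the frame of fixed_round between -0.009 and 0.009 m and angle between the x axis of round_grip and the x axis of fixed_round, either way round below 0.14 rad and x of fixed_round in the frame of round_grip above 0 m and angle between each of round_grip, vee_grip, twin_grip, step_grip's own z axis and vertical below 0.08 rad and height (world z) of each of round_grip, vee_grip, twin_grip, step_grip below 0.0565 m and linear speed of each of loose_round, loose_vee, loose_twin, loose_step below 0.01 m/s and x of vee_grip in the frame of fixed_vee between -0.071 and -0.055 m and y of vee_grip in the frame of fixed_vee between -0.009 and 0.009 m and angle between the x axis of vee_grip and the x axis of fixed_vee, either way round below 0.14 rad and x of fixed_vee in the frame of vee_grip above 0 m and x of twin_grip in the frame of fixed_twin between -0.071 and -0.055 m and y of twin_grip in the frame of fixed_twin between -0.009 and 0.009 m and angle between the x axis of twin_grip and the x axis of fixed_twin, either way round below 0.14 rad and x of fixed_twin in the frame of twin_grip above 0 m and x of step_grip in the frame of fixed_step between -0.071 and -0.055 m and y of step_grip in the frame of fixed_step between -0.009 and 0.009 m and angle between the x axis of step_grip and the x axis of fixed_step, either way round below 0.14 rad and x of fixed_step in the frame of step_grip above 0 m).
It also fails if it takes over 99 s, if anything falls off the work surface, if the arm or the gripper's body presses on something with over 40 N, if the wrist force passes 120 N, or if a joint passes its speed limit or range.

ROBOT

A 6-joint arm with a two-finger parallel gripper is mounted at the origin on the work surface. World frame = base frame: x ahead of the robot, y to its left, z up, the work surface at z = 0. Lengths are in mm, angles in rad, forces in N, time in s.
With the tool pointing down it reaches from about 350 to 975 mm from the base axis. Payload 7.1 kg.
Tool frame: the origin (TCP) lies midway between the tips of the shut fingers; the grasp point (between the pads) lies 19 mm behind it (ctrl.tcp_to_grasp is the distance from the TCP to the grasp point, in mm); z points along the fingers, y is the line along which they close (so a half turn about z gives the same grasp; the last joint's range is limited). The gripper opens to 88 mm and grips with 3 to 60 N. Pads are 20 mm wide; open, the fingers measure 115 mm over their backs; the gripper's body (75 mm by 178 mm) begins 61 mm behind the grasp point.
Start: joints at [-1.361, 0.423, 1.63, -0, 1.089, -0.019], TCP at [141.775, -608.691, 222.675] pointing down, gripper open.
Joint ranges: [-3, 3], [-0.9, 2.11], [0.09, 2.58], [-1.31, 4.45], [0.11, 2.69], [-2.54, 2.54]. Speed limits (rad/s): [2.39, 2.39, 3.01, 3.14, 3.14, 3.14].

INTERFACE

Orientations are given as a rotation vector (axis times angle).
In Python, from workcell import get_obs, cams, ticket, boxes_of, ctrl gives the robot as it stands.
- The arm moves only by the shell command python3 -m creep 'ROWS' [OPENING]. ROWS is JSON, one flat list of numbers, 4 for each row, row after row: the shift along the world's x, y, z in m, then the turn about the world's z in rad. In form: [tx, ty, tz, spin, tx, ty, tz, spin, ...]. A call has 1 to 10 rows; each row is the pose to reach, as a shift and turn from the pose commanded when the call began; what a row does not reach only later rows make up. A row lasts 1/12 s, in which the tool goes at most 41.7 mm and 7.16 degrees, less where a joint would pass 70% of its speed; a pose out of reach is approached as far as the arm can. A call with a gripper value outside its range is refused whole. OPENING is the opening, from 0 (shut) to 1 (fully open), set as the call begins (- or left out, the last holds). The fingers move at their own pace and stop on an object; the grip force is fixed at half the most. Time passes only in rows, so rows that repeat a pose let the fingers close. It gives the time, the measured TCP pose, the force, the opening and the grip force at its end, in the units of the state.
- get_obs(): the state, without advancing time (a new reading comes with each control period).
- cams.get_image(name): name is "scene" or "top" or "wrist"; returns (picture, depth): 420x560x3 uint8, red, green, blue; 420x560 float32, mm along the optical axis (not along the pixel's ray), 0 where there is no reading.
- cams.get_calibration(name): a dict with "mtx" (3x3 intrinsics, pixels), "R" (3x3) and "t" (3): a world point X has camera coordinates R X + t; the wrist camera has in their place "mount" (4x4, takes a point from camera to tool coordinates, whose origin is the TCP and whose axes are the flange's). Camera axes: x right, y down, z forward; pixel columns grow to the right and rows downward; lengths in mm; the calibration is good to about 2 mm. A picture is of the moment at which its call begins: read the wrist's pose just before it. get_calibration takes no time and is no camera call.
- ticket.close_job(): hands the job in; it is judged then, once.
Trained networks look in the newest picture that a camera, given by its name, has taken for a name from the list of things; names that differ only in an ending like _2 or _b are one class to them, and where a whole thing is asked for, a point or a joint stands for the part that bears it (a point fixed in the world has none). Each returns a list of dicts, best first, with "score" (0 to 1); they miss things now and then, are a little off and sometimes report something else, mostly with a low value. They report only what shows in the picture. A call takes as long as a camera call. They do not tell look-alikes from the thing itself.
- boxes_of(camera, target): "centre" ([column, row] in pixels, amid what is visible of it).
The state is a dict: "t": time; "qpos": joint angles; "qvel": joint speeds; "joint_torque": joint torques, N m; "ee_pos": TCP position; "orientation": TCP orientation; "ft_force": force on the tool from outside, world axes, zero at the start; "moment": the same for the moment, N m; "width": finger opening in mm; "grasp_force": force on a finger pad.
Only numpy, scipy, OpenCV 4.12 (cv2) and the standard library are available. Lean on these libraries where they do the work, as an engineer would, in place of code of your own. Each camera call takes 0.05 s, during which the arm holds its last target. There are 200 camera calls.

## Working session

There is one attempt and no reset: what is moved stays moved. The work goes in short steps, Python scripts to look and compute and a shell command to move; the robot and the scene stay as the last step left them, time stands still between calls to the robot, and variables do not carry over. Pictures are saved under pics/ and viewed, at most 14 in all, crops included, and the job is handed in when it is done.

```bash
mkdir -p pics; ls; python3 - <<'E'
from workcell import get_obs, cams, ticket, boxes_of, ctrl
import cv2, numpy as np
o=get_obs();print(o['t'],o['ee_pos'],o['orientation'],o['width'])
for n in ("top","scene"):
    im,d=cams.get_image(n);cv2.imwrite(f"pics/{n}0.png",im[...,::-1]);np.savez(f"{n}0.npz",im=im,d=d)
    c=cams.get_calibration(n);print(n,{k:np.round(v,3).tolist() for k,v in c.items()})
    for t in ["round_grip","vee_grip","twin_grip","step_grip","fixed_round","fixed_vee","fixed_twin","fixed_step"]:
        print(t,[(np.round(b['centre']).tolist(),round(b['score'],2)) for b in boxes_of(n,t)])
print(cams.get_calibration("wrist"), ctrl.tcp_to_grasp)
E
```

```text
pics
0.0 [ 141.65002695 -608.17600876  221.91323126] [-3.11956566e+00 -3.58428722e-01  2.40113852e-04] 87.93449057122812
top {'mtx': [[506.186, 0.0, 278.085], [0.0, 506.186, 215.957], [0.0, 0.0, 1.0]], 'R': [[0.013, -1.0, 0.006], [-0.998, -0.014, -0.055], [0.055, -0.005, -0.998]], 't': [-136.154, 442.579, 1716.489]}
round_grip [([212.0, 223.0], 0.63)]
vee_grip [([145.0, 233.0], 0.96)]
twin_grip [([428.0, 226.0], 0.95), ([350.0, 274.0], 0.93), ([386.0, 235.0], 0.91), ([305.0, 266.0], 0.91), ([337.0, 233.0], 0.82)]
step_grip [([262.0, 221.0], 0.56)]
fixed_round [([140.0, 168.0], 0.57)]
fixed_vee [([201.0, 148.0], 0.64)]
fixed_twin [([342.0, 175.0], 0.62)]
fixed_step [([284.0, 145.0], 0.87)]
scene {'mtx': [[510.275, 0.0, 282.313], [0.0, 510.275, 218.483], [0.0, 0.0, 1.0]], 'R': [[0.609, 0.793, -0.017], [0.602, -0.476, -0.641], [-0.516, 0.381, -0.767]], 't': [-192.231, -293.869, 1994.428]}
round_grip [([318.0, 189.0], 0.85)]
vee_grip [([359.0, 156.0], 0.57)]
twin_grip [([137.0, 304.0], 0.94), ([224.0, 207.0], 0.78), ([214.0, 245.0], 0.75), ([172.0, 272.0], 0.67), ([182.0, 222.0], 0.64)]
step_grip [([285.0, 217.0], 0.8)]
fixed_round [([410.0, 189.0], 0.74)]
fixed_vee [([382.0, 228.0], 0.81)]
fixed_twin [([251.0, 291.0], 0.72)]
fixed_step [([318.0, 274.0], 0.85)]
{'mtx': array([[361.93293416,   0.        , 280.56002341],
       [  0.        , 361.93293416, 209.02740721],
       [  0.        ,   0.        ,   1.        ]]), 'mount': array([[-1.23545032e-03, -9.63146508e-01, -2.68974492e-01,
         7.27410971e+01],
       [ 9.99998934e-01, -9.80649161e-04, -1.08166459e-03,
        -3.56434316e-03],
       [ 7.78031863e-04, -2.68975541e-01,  9.63146693e-01,
        -1.62916501e+02],
       [ 0.00000000e+00,  0.00000000e+00,  0.00000000e+00,
         1.00000000e+00]])} 18.700000000000003
```

```bash
python3 - <<'E'
import cv2
im=cv2.imread("pics/top0.png")[110:310,90:480]
cv2.imwrite("pics/top0c.png",cv2.resize(im,(800,410),interpolation=cv2.INTER_CUBIC))
E
```

```text
(no output)
```

View pics/top0c.png

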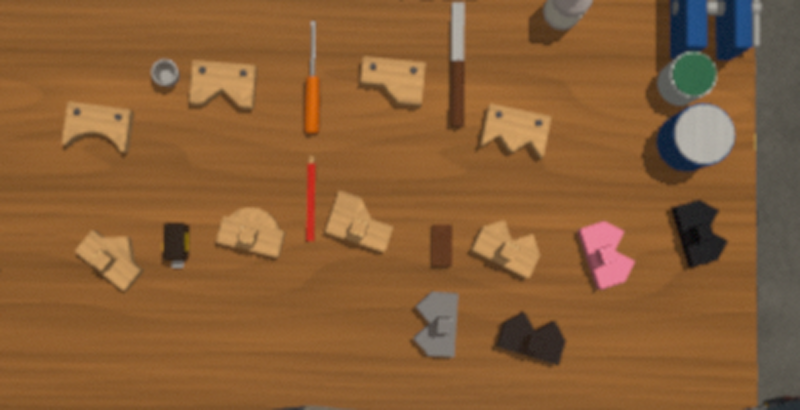

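View pics/scene0.png

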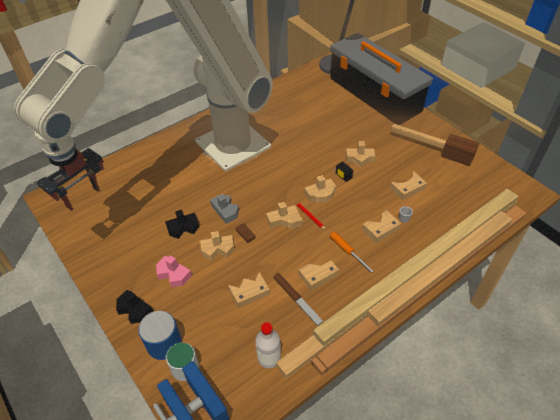

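The top view shows, in crop px: fixed vee (222,85), fixed step (393,80), fixed round (97,127), fixed twin (515,130), loose vee (108,260), loose round (249,232), loose step (358,222) and loose twin (507,250).

Twin-shaped candidates in full px: pine (337,233), pink (386,235), black (428,226), grey (305,266), dark (350,274). Only the pine one at (337,233) fits, since it is neither black, grey nor pink. I'll confirm it in a wrist crop.

```bash
cat > h.py <<'E'
import numpy as np, cv2
from scipy.spatial.transform import Rotation as Ro
from scipy.optimize import minimize
from workcell import get_obs, cams, boxes_of
def pose(name):
    c=cams.get_calibration(name)
    if name!="wrist":
        return c["mtx"],c["R"].T,-c["R"].T@c["t"]
    o=get_obs(); T=np.eye(4); T[:3,:3]=Ro.from_rotvec(o["orientation"]).as_matrix(); T[:3,3]=o["ee_pos"]
    M=T@c["mount"]; return c["mtx"],M[:3,:3],M[:3,3]
def cloud(d,K,R,p):
    v,u=np.mgrid[:d.shape[0],:d.shape[1]]
    return np.stack([(u-K[0,2])/K[0,0]*d,(v-K[1,2])/K[1,1]*d,d],-1)@R.T+p
a=np.linspace(-1,1,25)
# face profile: (y, bulge depth); loose face base x chosen so face max is +22
P={"round":[(45*t,26*(1-t*t)**.5 if 1 else 0) for t in a],"vee":[(-32,0),(0,28),(32,0)],
   "twin":[(-50,0),(-26,24),(-2,0),(2,0),(26,24),(50,0)],"step":[(-14,0),(14,28)]}
def circ(w,h): # circular-segment profile
    r=(w*w/4+h*h)/(2*h); return [(w/2*t,(r*r-(w/2*t)**2)**.5-(r-h)) for t in a]
P["round"]=circ(90,26)
D={"round":26,"vee":28,"twin":24,"step":28}
def poly(kind,fixed):
    p=[(-52,0)]+P[kind]+[(52,28 if kind=="step" else 0)]
    if fixed: return np.array([(-35+h,y) for y,h in p]+[(35,52),(35,-52)],float)
    return np.array([(22-D[kind]+h,y) for y,h in p]+[(-22,52),(-22,-52)],float)
def fit(W,kind,fixed,x0,y0,zlo=22,zhi=40):
    """fit outline to top-face points; returns x,y,yaw,iou,median top z"""
    S=160; 
    sel=(abs(W[...,0]-x0)<80)&(abs(W[...,1]-y0)<80)
    Q=W[sel]
    from scipy.interpolate import griddata
    g=np.mgrid[-75:75:1.5,-75:75:1.5].reshape(2,-1).T
    z=griddata(Q[:,:2]-[x0,y0],Q[:,2],g,method="nearest")
    top=((z>zlo)&(z<zhi)).astype(float); ign=z>=zhi
    pl=poly(kind,fixed)
    def cost(q):
        c,s=np.cos(q[2]),np.sin(q[2]); L=(g-q[:2])@np.array([[c,-s],[s,c]])
        sd=cv_sd(pl,L); m=1/(1+np.exp(-sd/1.0))
        w=~ign; return 1-(np.minimum(m,top)*w).sum()/(np.maximum(m,top)*w).sum()
    best=None
    c0=g[top>0].mean(0)
    for yaw in np.arange(-1.2,1.21,.3):
        r=minimize(cost,[c0[0],c0[1],yaw],method="Nelder-Mead",options=dict(maxfev=45,initial_simplex=[[c0[0],c0[1],yaw],[c0[0]+12,c0[1],yaw],[c0[0],c0[1]+12,yaw],[c0[0],c0[1],yaw+.3]]))
        if best is None or r.fun<best.fun: best=r
    r=minimize(cost,best.x,method="Nelder-Mead",options=dict(maxfev=150,initial_simplex=best.x+np.array([[0,0,0],[4,0,0],[0,4,0],[0,0,.1]])))
    return r.x[0]+x0,r.x[1]+y0,r.x[2],1-r.fun,np.median(z[top>0])
def cv_sd(pl,L):  # signed distance to polygon, + inside, via a 0.5 mm raster
    key=pl.tobytes()
    if key not in _c:
        s=2; m=np.zeros((600,600),np.uint8); cv2.fillPoly(m,[np.int32(np.round((pl[:,::-1]+150)*s))],1)
        _c[key]=(cv2.distanceTransform(m,2,5)-cv2.distanceTransform(1-m,2,5))/s
    I=np.clip(np.round((L+150)*2).astype(int),0,599); return _c[key][I[:,0],I[:,1]]
_c={}
E
python3 - <<'E'
from h import *
f=np.load("top0.npz"); K,R,p=pose("top"); W=cloud(f["d"],K,R,p)
for k,l,x in [("round",(212,223),(140,168)),("vee",(145,233),(201,148)),("twin",(337,233),(342,175)),("step",(262,221),(284,145))]:
    for fx,(u,v) in ((0,l),(1,x)):
        print(k,"FL"[1-fx],np.round(fit(W,k,fx,*W[v,u,:2]),3))
E
```

```text
round L [ 4.34481e+02  9.05210e+01 -1.81000e-01  5.61000e-01  2.99120e+01]
round F [ 5.92175e+02  3.54874e+02 -1.01000e-01  8.66000e-01  2.96300e+01]
vee L [389.977 312.455  -0.671   0.454  29.498]
vee F [ 6.67289e+02  1.46030e+02 -5.60000e-02  8.89000e-01  2.99360e+01]
twin L [ 411.098 -340.261   -0.456    0.54    29.994]
twin F [ 5.95157e+02 -3.45903e+02 -1.98000e-01  8.93000e-01  3.04810e+01]
step L [ 4.50174e+02 -9.42190e+01 -3.15000e-01  5.22000e-01  2.99270e+01]
step F [ 6.76490e+02 -1.36885e+02 -8.20000e-02  8.90000e-01  3.03750e+01]h.py:38: RuntimeWarning: overflow encountered in exp
  sd=cv_sd(pl,L); m=1/(1+np.exp(-sd/1.0))
```

The touching distance (35+22=57) shows the loose halves' bulges protrude beyond x=+22, so I'll correct the template and take wrist views.

```bash
sed -i 's/^D=.*/D=dict.fromkeys(P,0)/; s/np.exp(-sd\/1.0)/np.exp(-np.clip(sd,-50,50))/' h.py
python3 - <<'E'
from h import *
f=np.load("top0.npz"); K,R,p=pose("top"); W=cloud(f["d"],K,R,p)
for k,l in [("round",(212,223)),("vee",(145,233)),("twin",(337,233)),("step",(262,221))]:
    print(k,np.round(fit(W,k,0,*W[l[1],l[0],:2]),3))
E
python3 -m creep '[0.041,0,0.018,0.02,0.08,0,0.036,0.04,0.12,0.01,0.055,0.06,0.16,0.03,0.07,0.08,0.20,0.05,0.09,0.1,0.23,0.07,0.11,0.12,0.26,0.09,0.13,0.12,0.29,0.11,0.14,0.12,0.31,0.14,0.15,0.12,0.33,0.17,0.16,0.12]' 1
```

```text
round [ 4.11531e+02  9.46250e+01 -2.32000e-01  8.99000e-01  2.99120e+01]
vee [369.324 328.924  -0.666   0.879  29.498]
twin [ 391.42  -330.668   -0.451    0.876   29.994]
step [ 4.26892e+02 -8.51890e+01 -3.23000e-01  8.93000e-01  2.99270e+01]
t: 1.73
ee_pos: [470.3, -442.1, 381.9]
orientation: [3.093, 0.545, 0.001]
ft_force: [0.5, -0.9, -1.1]
width: 88.0
grasp_force: 0.0
```

```bash
python3 -m creep '[0.01,0.035,0,-0.1,0.01,0.075,0,-0.2,0.02,0.115,0,-0.3,0.02,0.155,0,-0.35,0.02,0.185,0,-0.35,0.02,0.2,0,-0.35,0.02,0.2,0,-0.35,0.02,0.2,0,-0.35]'
cat > look.py <<'E'
import sys
from h import *
tag=sys.argv[1]
K,R,p=pose("wrist"); im,d=cams.get_image("wrist"); cv2.imwrite(f"pics/w{tag}.png",im[...,::-1]); np.savez(f"w{tag}.npz",im=im,d=d,K=K,R=R,p=p)
W=cloud(d,K,R,p)
A={"roundL":(412,95),"veeL":(369,329),"twinL":(391,-331),"stepL":(427,-85),"roundF":(592,355),"veeF":(667,146),"twinF":(595,-346),"stepF":(676,-137)}
for k,(x,y) in A.items():
    q=R.T@(np.array([x,y,30])-p); u=K@q/q[2]
    if 45<u[0]<515 and 45<u[1]<375: print(k,u[:2].round(),np.round(fit(W,k[:-1],k[-1]=="F",x,y),3))
E
python3 look.py 1
```

```text
t: 2.4
ee_pos: [488.9, -243.1, 381.5]
orientation: [3.141, 0.001, 0.001]
ft_force: [0.2, -1.0, -0.3]
width: 88.2
grasp_force: 0.0
roundL [ 52. 213.] [ 4.06332e+02  1.01337e+02 -2.25000e-01  8.26000e-01  3.13940e+01]
twinL [339. 226.] [ 386.028 -325.625   -0.445    0.867   30.969]
stepL [173. 203.] [ 4.21845e+02 -7.87790e+01 -3.21000e-01  8.55000e-01  3.11550e+01]
twinF [357.  82.] [ 5.91316e+02 -3.42206e+02 -2.04000e-01  8.98000e-01  3.09330e+01]
```

View pics/w1.png

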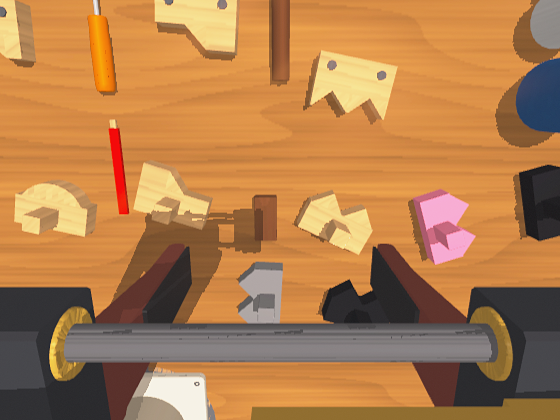

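Wrist view: the pine twin loose half is at (337,222), with grey (262,293), dark (355,305) and pink (441,227) look-alikes. The twin fixed half is at (352,85). Next I move over the twin for a closer second view and the confirming crop.

```bash
python3 -m creep '[-0.01,-0.035,-0.02,0,-0.02,-0.06,-0.04,0,-0.03,-0.08,-0.07,0,-0.03,-0.092,-0.1,0,-0.03,-0.092,-0.1,0,-0.03,-0.092,-0.1,0]'
python3 look.py 2; python3 -c "
import cv2;im=cv2.imread('pics/w2.png')[:300,120:440];cv2.imwrite('pics/w2c.png',cv2.resize(im,(640,600),interpolation=cv2.INTER_CUBIC))"
```

```text
t: 2.95
ee_pos: [457.5, -336.3, 279.7]
orientation: [-3.139, 0.007, 0.005]
ft_force: [-0.1, -0.0, 1.0]
width: 88.1
grasp_force: 0.0
twinL [277. 228.] [ 385.551 -324.475   -0.449    0.868   31.051]
stepL [ 68. 199.] [ 4.22733e+02 -7.75670e+01 -3.22000e-01  7.96000e-01  3.11310e+01]
```

View pics/w2c.png

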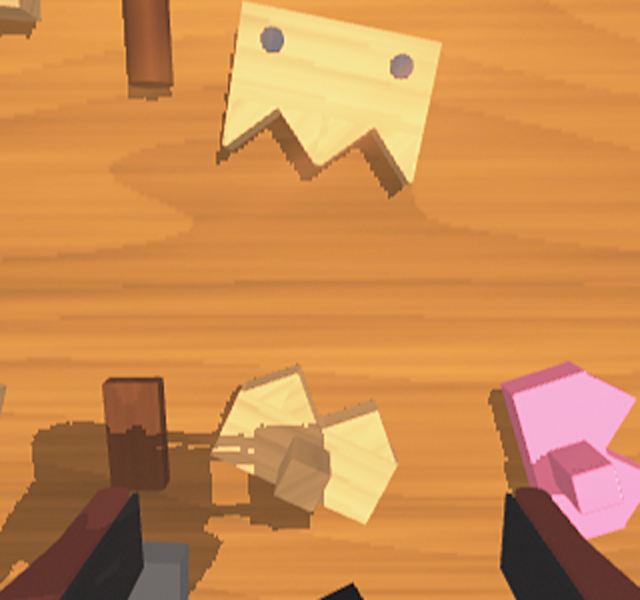

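```bash
cat > post.py <<'E'
import sys
from h import *
f=np.load(f"w{sys.argv[1]}.npz"); W=cloud(f["d"],f["K"],f["R"],f["p"]); x,y=map(float,sys.argv[2:4])
Q=W[(np.hypot(W[...,0]-x,W[...,1]-y)<30)&(W[...,2]>68)]
(c,s,a)=cv2.minAreaRect(Q[:,:2].astype(np.float32)); print("post",np.round(c,1),np.round(s,1),round(a,1),np.median(Q[:,2]).round(1),len(Q))
o=get_obs();print(o["qpos"].round(2),o["ee_pos"].round(1))
E
python3 post.py 2 385 -325; python3 post.py 1 385 -325
python3 -m creep '[-0.02,0.003,-0.03,-0.11,-0.04,0.006,-0.06,-0.22,-0.06,0.009,-0.09,-0.34,-0.072,0.011,-0.12,-0.447,-0.072,0.011,-0.145,-0.447,-0.072,0.011,-0.145,-0.447,-0.072,0.011,-0.145,-0.447]'
```

```text
post [ 389.2 -324.6] [23.9 24.4] 63.4 76.0 506
[-0.65  0.28  1.7   0.    1.16  0.92] [ 458.6 -336.2  281.4]
post [ 389.  -324.2] [24.3 24.2] 63.7 75.8 323
[-0.65  0.28  1.7   0.    1.16  0.92] [ 458.6 -336.2  281.4]
t: 3.58
ee_pos: [387.7, -324.5, 137.3]
orientation: [3.063, -0.696, 0.001]
ft_force: [0.3, -1.3, 0.1]
width: 87.9
grasp_force: 0.0
```

```bash
python3 - <<'E'
from h import *
from scipy.interpolate import griddata
f=np.load("w1.npz"); W=cloud(f["d"],f["K"],f["R"],f["p"])
out=[]
for k,fx,(x,y,a) in (("twin",0,(386,-325.6,-.445)),("twin",1,(591.3,-342.2,-.204))):
    Q=W[(abs(W[...,0]-x)<90)&(abs(W[...,1]-y)<90)]
    g=np.mgrid[75:-75:-1,75:-75:-1].reshape(2,-1).T+[x,y]
    z=griddata(Q[:,:2],Q[:,2],g,method="nearest").reshape(150,150)
    im=cv2.resize(np.uint8(np.clip(z*3,0,255)),None,fx=2.6,fy=2.6,interpolation=0); im=cv2.cvtColor(im,8)
    c,s=np.cos(a),np.sin(a); pl=poly(k,fx)@np.array([[c,s],[-s,c]])
    cv2.polylines(im,[np.int32((75-pl[:,::-1])*2.6)],True,(0,0,255),1); out.append(im)
    L=(Q[:,:2]-[x,y])@np.array([[c,-s],[s,c]]); t=(Q[:,2]>27)&(Q[:,2]<36)
    m=t&(abs(L[:,0]+10)<12 if not fx else abs(L[:,0]-20)<10); print(k,fx,"y ext",np.percentile(L[m,1],[0.5,99.5]).round(1))
    m=t&(abs(L[:,1])>18)&(abs(L[:,1])<45); print(" x ext",np.percentile(L[m,0],[0.5,99.5]).round(1))
cv2.imwrite("pics/ov.png",np.hstack(out))
E
```

```text
twin 0 y ext [-49.5  54.3]
 x ext [-116.1   45.9]
twin 1 y ext [-49.6  53.7]
 x ext [-28.   33.4]
```

View pics/ov.png

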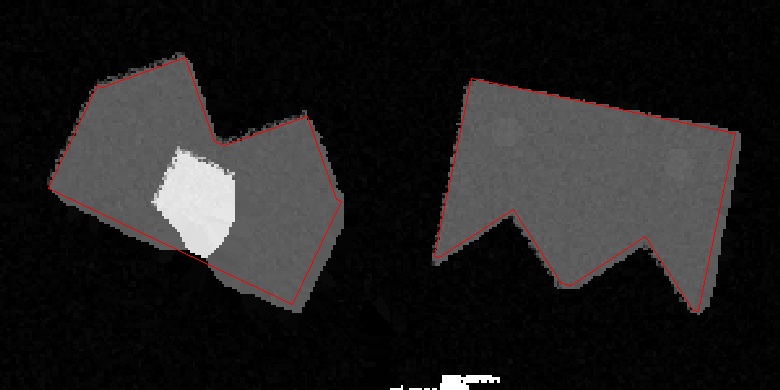

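The overlay shows that the occlusion shadow on the far side biases the fit, so I'll ignore unseen cells and refit.

```bash
python3 - <<'E'
s=open("h.py").read()
s=s.replace('    z=griddata(Q[:,:2]-[x0,y0],Q[:,2],g,method="nearest")\n','    from scipy.spatial import cKDTree\n    dd,ii=cKDTree(Q[:,:2]-[x0,y0]).query(g); z=Q[ii,2]\n')
s=s.replace("ign=z>=zhi","ign=(z>=zhi)|(dd>1.7)|((z>5)&(z<=zlo))").replace("zlo=22","zlo=26.5").replace("np.median(z[top>0])","np.median(z[top>0])")
s=s.replace("top=((z>zlo)&(z<zhi))","top=((z>zlo)&(z<zhi)&(dd<=1.7))")
open("h.py","w").write(s)
s=open("look.py").read()
s=s.replace('K,R,p=pose("wrist"); im','if len(sys.argv)<3:\n  K,R,p=pose("wrist"); im').replace('W=cloud','f=np.load(f"w{tag}.npz"); K,R,p,d=f["K"],f["R"],f["p"],f["d"]\nW=cloud')
open("look.py","w").write(s)
E
python3 look.py 1 r; python3 look.py 2 r
```

```text
roundL [ 52. 213.] [ 4.07963e+02  9.87590e+01 -2.42000e-01  9.57000e-01  3.14000e+01]
twinL [339. 226.] [ 387.35  -325.158   -0.448    0.94    31.027]
stepL [173. 203.] [ 4.2289e+02 -8.0117e+01 -3.2200e-01  9.5000e-01  3.1174e+01]
twinF [357.  82.] [ 5.90911e+02 -3.41434e+02 -1.97000e-01  9.40000e-01  3.09520e+01]
twinL [277. 228.] [ 387.691 -324.829   -0.451    0.939   31.094]
stepL [ 68. 199.] [ 4.23334e+02 -8.02610e+01 -3.22000e-01  9.51000e-01  3.12450e+01]
```

```bash
python3 -m creep '[0.001,0,-0.04,0,0.001,0,-0.078,0,0.001,0,-0.098,0,0.001,0,-0.098,0,0.001,0,-0.098,0]' && python3 -m creep '[0,0,0,0,0,0,0,0,0,0,0,0,0,0,0,0,0,0,0,0,0,0,0,0]' 0.1
```

```text
t: 4.0
ee_pos: [389.4, -325.1, 39.6]
orientation: [3.063, -0.696, 0.003]
ft_force: [-0.3, -0.2, 0.8]
width: 87.4
grasp_force: 0.0
t: 4.5
ee_pos: [387.9, -324.3, 38.6]
orientation: [3.063, -0.698, 0.001]
ft_force: [-0.1, -0.8, 0.4]
width: 51.6
grasp_force: 0.0
```

```bash
python3 -m creep '[0,0,0,0,0,0,0,0,0,0,0,0,0,0,0,0,0,0,0,0,0,0,0,0]' && python3 -m creep '[0,0,0.02,0,0,0,0.05,0,0.03,0,0.05,0.06,0.065,-0.001,0.05,0.12,0.1,-0.002,0.05,0.18,0.125,-0.003,0.05,0.25,0.138,-0.004,0.05,0.252,0.138,-0.004,0.05,0.252,0.138,-0.004,0.05,0.252]'
```

```text
t: 5.0
ee_pos: [387.6, -324.1, 38.1]
orientation: [-3.063, 0.698, 0.0]
ft_force: [0.0, 0.1, -1.3]
width: 24.2
grasp_force: 30.0
t: 5.75
ee_pos: [525.3, -327.6, 87.6]
orientation: [-3.126, 0.307, 0.002]
ft_force: [0.1, 0.6, -1.4]
width: 24.1
grasp_force: 30.0
```

```bash
python3 -m creep '[0,0,-0.025,0,0,0,-0.045,0,0,0,-0.0495,0,0,0,-0.0495,0]' && python3 -m creep '[0,0,0,0,0,0,0,0,0,0,0,0,0,0,0,0,0,0,0,0]' 0.75 && python3 -m creep '[0,0,0.04,0,0,0,0.08,0,0,0,0.12,0,0,0.01,0.16,0.05,0,0.03,0.19,0.1,0,0.06,0.21,0.15,0,0.08,0.23,0.2,0,0.08,0.24,0.2,0,0.08,0.24,0.2]' 1
```

```text
t: 6.08
ee_pos: [523.4, -327.6, 38.1]
orientation: [-3.125, 0.309, 0.005]
ft_force: [-0.8, -0.3, -0.6]
width: 23.9
grasp_force: 30.0
t: 6.5
ee_pos: [525.5, -328.2, 38.8]
orientation: [3.126, -0.308, 0.0]
ft_force: [0.5, 0.6, 0.7]
width: 54.1
grasp_force: 0.0
t: 7.25
ee_pos: [527.0, -248.1, 281.5]
orientation: [3.139, 0.007, 0.007]
ft_force: [-0.4, 0.1, -0.4]
width: 87.8
grasp_force: 0.0
```

```bash
sed -i 's/"twinL":(391,-331)/"twinL":(526,-328)/' look.py; cat >> look.py <<'E'
E
cat > rel.py <<'E'
import sys
from h import *
tag,k=sys.argv[1:3]; v=list(map(float,sys.argv[3:7]))
f=np.load(f"w{tag}.npz"); W=cloud(f["d"],f["K"],f["R"],f["p"])
A=fit(W,k,0,*v[:2]); B=fit(W,k,1,*v[2:]); c,s=np.cos(B[2]),np.sin(B[2]); d=np.array(A[:2])-B[:2]
print("L",np.round(A,3),"F",np.round(B,3),"rel",np.round([c*d[0]+s*d[1],-s*d[0]+c*d[1]],1),round(A[2]-B[2],3))
E
python3 look.py 3; python3 rel.py 3 twin 526 -328 591 -341;  python3 post.py 3 526 -328
```

```text
twinL [349. 175.] [ 5.59305e+02 -3.35543e+02 -3.20000e-01  5.19000e-01  3.09520e+01]
stepL [147. 254.] [ 4.23407e+02 -7.94570e+01 -3.27000e-01  9.52000e-01  3.12040e+01]
twinF [369. 114.] [ 5.90668e+02 -3.41537e+02 -1.89000e-01  6.29000e-01  3.09880e+01]
L [ 5.59305e+02 -3.35543e+02 -3.20000e-01  5.19000e-01  3.09520e+01] F [ 5.90673e+02 -3.41607e+02 -1.87000e-01  6.14000e-01  3.09970e+01] rel [-31.9   0.1] -0.133
post [ 526.7 -319.1] [41.3 24.1] 78.9 77.4 1097
[-0.46  0.3   1.68 -0.    1.17  1.11] [ 526.3 -248.5  279.7]
```

View pics/w3.png

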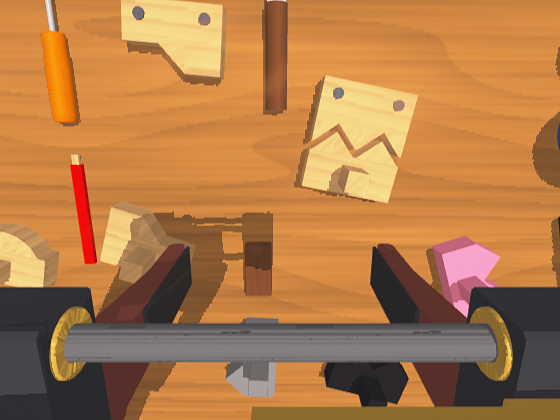

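Twin is nested evenly with a narrow gap, at (360,150). Next I view both step halves.

```bash
python3 -m creep '[0,0.03,0.015,0,0,0.065,0.03,0,0,0.1,0.045,0,0,0.125,0.06,0,0,0.14,0.07,0,0,0.14,0.07,0,0,0.14,0.07,0]'; python3 look.py 4; python3 post.py 4 424 -80
```

```text
t: 7.88
ee_pos: [525.7, -108.6, 347.6]
orientation: [3.141, 0.006, -0.002]
ft_force: [0.0, -0.1, -0.4]
width: 87.7
grasp_force: 0.0
roundL [137. 244.] [ 4.07959e+02  9.91930e+01 -2.33000e-01  9.57000e-01  3.12490e+01]
twinL [445. 165.] [ 5.58021e+02 -3.35966e+02 -8.60000e-02  5.65000e-01  3.08840e+01]
stepL [264. 234.] [ 4.22416e+02 -8.14540e+01 -3.21000e-01  9.48000e-01  3.11690e+01]
veeF [74. 49.] [ 6.63355e+02  1.50071e+02 -6.20000e-02  9.47000e-01  3.12590e+01]
twinF [466. 111.] [ 5.90461e+02 -3.41421e+02 -1.94000e-01  6.13000e-01  3.08930e+01]
post [423.9 -81.8] [24.  24.6] 71.7 75.9 358
[-0.23  0.17  1.69 -0.    1.29  1.34] [ 525.4 -109.   347.1]
```

```bash
python3 rel.py 4 step 423 -80 673 -132; python3 -m creep '[-0.025,0.006,-0.03,-0.1,-0.05,0.012,-0.06,-0.2,-0.075,0.02,-0.09,-0.3,-0.1,0.027,-0.12,-0.321,-0.102,0.027,-0.16,-0.321,-0.102,0.027,-0.2,-0.321,-0.102,0.027,-0.235,-0.321,-0.102,0.027,-0.235,-0.321]'
```

```text
L [ 4.22493e+02 -8.14720e+01 -3.15000e-01  9.44000e-01  3.11300e+01] F [ 6.72674e+02 -1.33702e+02 -8.40000e-02  9.46000e-01  3.10770e+01] rel [-253.7   31.1] -0.231
t: 8.6
ee_pos: [418.2, -81.2, 107.3]
orientation: [-3.101, 0.499, 0.021]
ft_force: [-1.0, 0.3, -0.3]
width: 87.7
grasp_force: 0.0
```

```bash
python3 -m creep '[0,0,-0.035,0,0,0,-0.068,0,0,0,-0.068,0,0,0,-0.068,0]' && python3 -m creep '[0,0,0,0,0,0,0,0,0,0,0,0,0,0,0,0,0,0,0,0,0,0,0,0,0,0,0,0,0,0,0,0,0,0,0,0,0,0,0,0]' 0.1
```

```text
t: 8.93
ee_pos: [422.6, -81.6, 45.3]
orientation: [-3.102, 0.498, 0.007]
ft_force: [0.1, -0.4, 0.6]
width: 87.8
grasp_force: 0.0
t: 9.77
ee_pos: [423.6, -81.1, 45.6]
orientation: [-3.102, 0.496, 0.0]
ft_force: [0.5, 0.4, 0.6]
width: 24.6
grasp_force: 0.1
```

```bash
python3 -m creep '[0,0,0,0,0,0,0,0,0,0,0,0,0,0,0.03,0,0,0,0.055,0,0.03,-0.006,0.055,0.05,0.065,-0.014,0.055,0.1,0.1,-0.023,0.055,0.16,0.135,-0.033,0.055,0.233,0.165,-0.043,0.055,0.233]' && python3 -m creep '[0.019,-0.004,0,0,0.019,-0.004,0,0,0.019,-0.004,0,0,0.019,-0.004,0,0]'
```

```text
t: 10.6
ee_pos: [590.8, -124.5, 100.7]
orientation: [3.139, -0.126, 0.001]
ft_force: [0.4, 0.1, -1.2]
width: 23.8
grasp_force: 30.0
t: 10.93
ee_pos: [605.9, -127.7, 99.9]
orientation: [-3.138, 0.132, 0.004]
ft_force: [-0.5, 0.4, -1.5]
width: 23.9
grasp_force: 30.0
```

```bash
python3 -m creep '[0.001,0,-0.03,0,0.001,0,-0.05,0,0.001,0,-0.0545,0,0.001,0,-0.0545,0]' && python3 -m creep '[0,0,0,0,0,0,0,0,0,0,0,0,0,0,0,0,0,0,0,0]' 0.75 && python3 -m creep '[0,0,0.04,0,0,0,0.08,0,-0.01,0,0.12,0.04,-0.02,0.01,0.15,0.08,-0.03,0.03,0.18,0.084,-0.04,0.06,0.2,0.084,-0.05,0.09,0.22,0.084,-0.05,0.115,0.24,0.084,-0.05,0.115,0.24,0.084]' 1; python3 look.py 5
```

```text
t: 11.27
ee_pos: [606.4, -127.5, 45.7]
orientation: [-3.138, 0.132, 0.005]
ft_force: [0.2, -0.1, -1.0]
width: 24.0
grasp_force: 30.0
t: 11.68
ee_pos: [608.7, -128.1, 46.4]
orientation: [3.139, -0.132, 0.0]
ft_force: [0.5, 0.3, -0.6]
width: 53.4
grasp_force: 0.0
t: 12.43
ee_pos: [560.1, -9.8, 290.7]
orientation: [-3.141, -0.004, -0.011]
ft_force: [0.4, 0.3, 0.3]
width: 88.1
grasp_force: 0.0
roundL [200. 287.] [ 4.07839e+02  9.83160e+01 -2.65000e-01  9.50000e-01  3.11990e+01]
stepL [340. 277.] [ nan  nan -1.2  0.   nan]
veeF [140.  77.] [ 6.62971e+02  1.49939e+02 -6.30000e-02  9.44000e-01  3.11500e+01]
stepF [397.  69.] [ 6.72264e+02 -1.34206e+02 -8.60000e-02  5.79000e-01  3.09830e+01]h.py:42: RuntimeWarning: Mean of empty slice.
  c0=g[top>0].mean(0)
  ret = um.true_divide(
h.py:53: RuntimeWarning: invalid value encountered in cast
  I=np.clip(np.round((L+150)*2).astype(int),0,599); return _c[key][I[:,0],I[:,1]]
  return _methods._mean(a, axis=axis, dtype=dtype,
  ret = ret.dtype.type(ret / rcount)
```

View pics/w5.png

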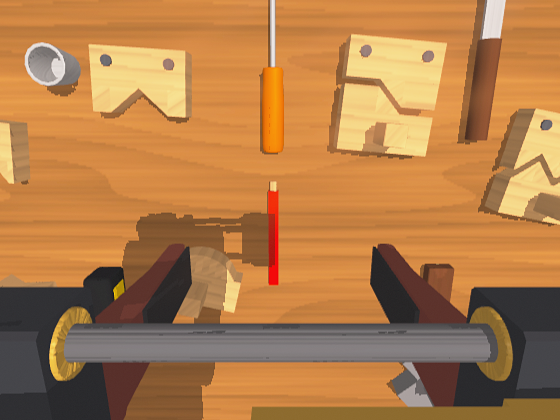

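Step has nested, at (385,100). I'll measure both placed pairs with a joint two-outline fit.

```bash
cat > pair.py <<'E'
import sys
from h import *
from scipy.spatial import cKDTree
tag,k=sys.argv[1:3]; x,y,a=map(float,sys.argv[3:6])
f=np.load(f"w{tag}.npz"); W=cloud(f["d"],f["K"],f["R"],f["p"])
Rm=lambda t:np.array([[np.cos(t),-np.sin(t)],[np.sin(t),np.cos(t)]])
g=np.mgrid[-125:55:1.2,-75:75:1.2].reshape(2,-1).T@Rm(a).T+[x,y]
Q=W[np.hypot(W[...,0]-x,W[...,1]-y)<160]
dd,ii=cKDTree(Q[:,:2]).query(g); z=Q[ii,2]
top=((z>26.5)&(z<40)).astype(float); w=~((z>=40)|(dd>1.5)|((z>5)&(z<=26.5)))
pf,pl=poly(k,1),poly(k,0)
def cost(q):
    A=(g-[x+q[0],y+q[1]])@Rm(a+q[2]); B=(A-[q[3],q[4]])@Rm(q[5])
    sd=np.maximum(cv_sd(pf,A),cv_sd(pl,B)); m=1/(1+np.exp(-np.clip(sd,-50,50)*1.5))
    return 1-(np.minimum(m,top)*w).sum()/(np.maximum(m,top)*w).sum()
best=min((minimize(cost,[0,0,0,s,t,0],method="Nelder-Mead",options=dict(maxfev=700,initial_simplex=np.array([0,0,0,s,t,0])+np.vstack([np.zeros(6),np.diag([3,3,.05,4,4,.08])]))) for s in(-62,-67) for t in(-4,4)),key=lambda r:r.fun)
print(k,"F",np.round(best.x[:3]+[x,y,a],3),"rel x,y,yaw",np.round(best.x[3:],3),"iou",round(1-best.fun,3))
E
python3 pair.py 3 twin 591 -341.5 -.195; python3 pair.py 4 twin 591 -341.5 -.195;python3 pair.py 5 step 672.4 -133.9 -.085; python3 post.py 5 607 -128
```

```text
twin F [ 5.90431e+02 -3.41419e+02 -1.95000e-01] rel x,y,yaw [-6.7574e+01 -5.5400e-01 -4.0000e-03] iou 0.959
twin F [ 5.90391e+02 -3.41383e+02 -1.95000e-01] rel x,y,yaw [-6.747e+01 -5.890e-01 -3.000e-03] iou 0.96
step F [ 6.72131e+02 -1.33884e+02 -8.60000e-02] rel x,y,yaw [-6.5853e+01 -1.6300e-01 -8.0000e-03] iou 0.961
post [ 606.9 -127.4] [24.7 23.9] 85.0 75.8 591
[-0.04  0.25  1.72  0.    1.17  1.53] [559.6 -11.5 288.6]
```

```bash
sed -i 's/"stepL":(427,-85),//;s/"roundF":(592,355)/"roundF":(589,360)/;s/"veeL":(369,329)/"veeL":(365,334)/' look.py; python3 -m creep '[-0.005,0.035,0.01,0,-0.01,0.07,0.02,0,-0.015,0.105,0.03,0,-0.02,0.14,0.04,0,-0.025,0.175,0.055,0,-0.03,0.205,0.07,0,-0.04,0.23,0.09,0,-0.04,0.23,0.09,0,-0.04,0.23,0.09,0]'; python3 look.py 6; python3 post.py 6 408 98;python3 post.py 6 365 334
```

```text
t: 13.23
ee_pos: [518.9, 217.1, 375.8]
orientation: [3.141, 0.003, 0.001]
ft_force: [-0.2, 0.9, 0.2]
width: 87.7
grasp_force: 0.0
roundL [363. 233.] [ 4.06992e+02  9.71870e+01 -2.15000e-01  9.57000e-01  3.09900e+01]
veeL [204. 263.] [364.911 330.793  -0.669   0.945  31.241]
roundF [175. 110.] [ 5.87603e+02  3.57083e+02 -1.21000e-01  9.37000e-01  3.11520e+01]
veeF [335.  48.] [ 6.63030e+02  1.47689e+02 -7.30000e-02  9.50000e-01  3.09760e+01]
post [408.6  97.5] [24.8 24.5] 77.5 75.6 299
[ 0.37  0.19  1.6  -0.    1.35  1.94] [518.7 216.1 374.9]
post [366.7 330.9] [23.9 25.1] 51.7 76.1 297
[ 0.37  0.19  1.6  -0.    1.35  1.94] [518.7 216.1 374.9]
```

View pics/w6.png

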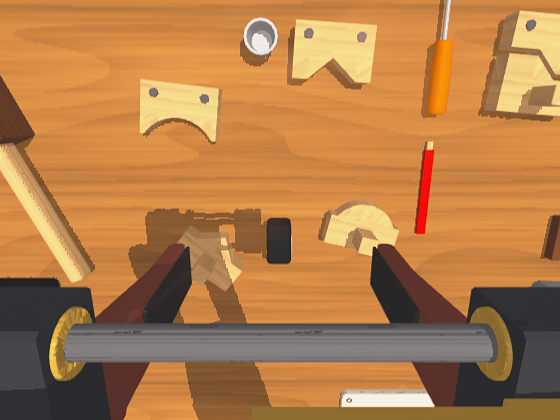

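```bash
python3 -m creep '[-0.02,-0.02,-0.025,-0.05,-0.04,-0.04,-0.05,-0.1,-0.06,-0.06,-0.075,-0.15,-0.08,-0.08,-0.1,-0.2,-0.1,-0.1,-0.125,-0.225,-0.111,-0.118,-0.15,-0.225,-0.111,-0.118,-0.19,-0.225,-0.111,-0.118,-0.23,-0.225,-0.111,-0.118,-0.25,-0.225,-0.111,-0.118,-0.25,-0.225]'
```

```text
t: 14.12
ee_pos: [403.5, 96.3, 121.6]
orientation: [3.118, -0.356, -0.015]
ft_force: [-0.9, -0.3, -0.4]
width: 87.8
grasp_force: 0.0
```

```bash
python3 -m creep '[0,0,-0.035,0,0,0,-0.07,0,0,0,-0.08,0,0,0,-0.08,0,0,0,-0.08,0]' && python3 -m creep '[0,0,0,0,0,0,0,0,0,0,0,0,0,0,0,0,0,0,0,0,0,0,0,0,0,0,0,0,0,0,0,0,0,0,0,0,0,0,0,0]' 0.1
```

```text
t: 14.53
ee_pos: [407.7, 98.1, 46.3]
orientation: [3.121, -0.355, -0.002]
ft_force: [1.0, 0.4, 0.1]
width: 87.6
grasp_force: 0.0
t: 15.37
ee_pos: [407.6, 98.9, 46.1]
orientation: [3.122, -0.353, -0.0]
ft_force: [-0.5, 0.2, -0.5]
width: 24.7
grasp_force: 0.2
```

```bash
python3 -m creep '[0,0,0,0,0,0,0,0,0,0,0.035,0,0.02,0.01,0.06,0.02,0.045,0.035,0.06,0.04,0.07,0.065,0.06,0.06,0.09,0.1,0.06,0.08,0.105,0.135,0.06,0.105,0.117,0.172,0.06,0.105,0.117,0.208,0.06,0.105]' && python3 -m creep '[0,0.03,0,0,0,0.058,0,0,0,0.058,0,0,0,0.058,0,0]' && python3 look.py 7; python3 pair.py 7 round 587.6 357 -.121
```

```text
t: 16.2
ee_pos: [526.8, 309.0, 106.1]
orientation: [-3.135, 0.19, -0.003]
ft_force: [1.2, 0.3, -0.5]
width: 24.0
grasp_force: 30.0
t: 16.53
ee_pos: [524.0, 365.9, 105.5]
orientation: [3.136, -0.185, -0.001]
ft_force: [-0.3, -0.2, 0.2]
width: 23.8
grasp_force: 30.0
roundF [278. 120.] [ 5.88738e+02  3.55621e+02 -1.15000e-01  9.16000e-01  3.09730e+01]
round F [ 5.88589e+02  3.55668e+02 -1.21000e-01] rel x,y,yaw [-7.6829e+01  4.1820e+00  7.4000e-02] iou 0.941
```

```bash
python3 -m creep '[0.002,-0.002,-0.03,0,0.002,-0.002,-0.052,0,0.002,-0.002,-0.0592,0,0.002,-0.002,-0.0592,0]' && python3 -m creep '[0,0,0,0,0,0,0,0,0,0,0,0,0,0,0,0,0,0,0,0]' 0.75 && python3 -m creep '[0,0,0.04,0,0,0,0.08,0,-0.01,0,0.12,0.04,-0.02,-0.01,0.15,0.08,-0.03,-0.02,0.18,0.119,-0.04,-0.02,0.2,0.119,-0.04,-0.02,0.2,0.119,-0.04,-0.02,0.2,0.119]' 1; sed -i 's/"roundL":(412,95),//;s/"veeL":(365,334)/"veeL":(366,331)/' look.py; python3 look.py 8;  python3 pair.py 8 round 588.5 356 -.12; python3 post.py 8 526 363
```

```text
t: 16.92
ee_pos: [526.1, 360.6, 45.9]
orientation: [3.134, -0.191, -0.004]
ft_force: [-0.4, -0.2, -0.2]
width: 23.9
grasp_force: 30.0
t: 17.33
ee_pos: [526.9, 362.9, 47.4]
orientation: [-3.136, 0.189, -0.001]
ft_force: [0.9, 0.1, 0.3]
width: 53.7
grasp_force: 0.0
t: 18.0
ee_pos: [487.0, 343.3, 248.4]
orientation: [-3.14, 0.001, -0.004]
ft_force: [-0.7, 0.1, -0.1]
width: 87.7
grasp_force: 0.0
veeL [292. 282.] [364.961 330.62   -0.664   0.94   31.041]
roundF [264.  78.] [ 5.88843e+02  3.55854e+02 -1.17000e-01  5.23000e-01  3.10060e+01]
round F [ 5.88797e+02  3.55968e+02 -1.19000e-01] rel x,y,yaw [-6.2301e+01 -2.3130e+00 -1.0000e-03] iou 0.959
post [522.5 363.4] [57.2 35.1] 84.8 346.5 14254
[ 0.59  0.35  1.68 -0.    1.11  2.17] [486.6 342.9 246.9]
```

```bash
python3 -m creep '[-0.015,-0.002,-0.015,0.115,-0.03,-0.004,-0.03,0.23,-0.045,-0.006,-0.05,0.345,-0.06,-0.008,-0.07,0.46,-0.08,-0.01,-0.09,0.575,-0.1,-0.011,-0.11,0.69,-0.121,-0.012,-0.13,0.805,-0.121,-0.012,-0.137,0.903,-0.121,-0.012,-0.137,0.903,-0.121,-0.012,-0.137,0.903]'
```

```text
t: 18.88
ee_pos: [365.3, 330.6, 108.6]
orientation: [2.829, 1.365, -0.004]
ft_force: [0.4, 0.3, 0.5]
width: 87.8
grasp_force: 0.0
```

```bash
python3 -m creep '[0,0,-0.035,0.003,0,0,-0.062,0.003,0,0,-0.062,0.003,0,0,-0.062,0.003]' && python3 -m creep '[0,0,0,0,0,0,0,0,0,0,0,0,0,0,0,0,0,0,0,0,0,0,0,0,0,0,0,0,0,0,0,0,0,0,0,0,0,0,0,0]' 0.1 && python3 -m creep '[0,0,0,0,0,0,0,0,0,0,0,0]'
```

```text
t: 19.22
ee_pos: [365.7, 330.5, 47.4]
orientation: [2.827, 1.369, -0.004]
ft_force: [0.0, 0.6, 0.1]
width: 87.8
grasp_force: 0.0
t: 20.05
ee_pos: [365.7, 330.9, 47.9]
orientation: [2.825, 1.373, -0.0]
ft_force: [1.1, -0.4, -0.1]
width: 25.1
grasp_force: 0.1
t: 20.3
ee_pos: [365.6, 330.8, 47.9]
orientation: [2.826, 1.373, -0.0]
ft_force: [0.2, 0.6, -0.9]
width: 24.0
grasp_force: 30.0
```

```bash
python3 -m creep '[0,0,0.035,0,0.015,-0.015,0.06,0.06,0.04,-0.035,0.06,0.12,0.07,-0.055,0.06,0.18,0.1,-0.075,0.06,0.24,0.13,-0.096,0.06,0.31,0.16,-0.118,0.06,0.39,0.19,-0.14,0.06,0.47,0.215,-0.16,0.06,0.55,0.234,-0.178,0.06,0.6]' && python3 -m creep '[0,0,0,0,0,0,0,0,0,0,0,0]' && python3 look.py 9; python3 pair.py 9 vee 663 148.7 -.067
```

```text
t: 21.13
ee_pos: [601.7, 151.2, 107.8]
orientation: [2.29, 2.15, 0.001]
ft_force: [-0.2, -0.0, -0.8]
width: 23.9
grasp_force: 30.0
t: 21.38
ee_pos: [598.6, 153.0, 107.4]
orientation: [-2.294, -2.145, 0.002]
ft_force: [0.6, 0.0, -0.3]
width: 23.9
grasp_force: 30.0
veeF [381. 221.] [ 6.64506e+02  1.46986e+02 -5.00000e-02  9.55000e-01  3.08950e+01]
vee F [ 6.64126e+02  1.47272e+02 -4.10000e-02] rel x,y,yaw [-6.9412e+01 -6.0650e+00  5.6000e-02] iou 0.968
```

```bash
python3 -m creep '[0.001,-0.001,-0.03,0,0.001,-0.001,-0.052,0,0.001,-0.001,-0.0595,0,0.001,-0.001,-0.0595,0]' && python3 -m creep '[0,0,0,0,0,0,0,0,0,0,0,0,0,0,0,0,0,0,0,0]' 0.75 && python3 -m creep '[0,0,0.04,0,0,0,0.08,0,-0.01,0,0.12,-0.1,-0.02,-0.01,0.15,-0.2,-0.03,-0.02,0.18,-0.32,-0.04,-0.04,0.2,-0.44,-0.05,-0.07,0.22,-0.56,-0.05,-0.1,0.24,-0.68,-0.05,-0.1,0.24,-0.8,-0.05,-0.1,0.24,-0.92]' 1 && python3 -m creep '[0,-0.03,0,-0.12,0,-0.06,0,-0.24,0,-0.08,0,-0.36,0,-0.08,0,-0.48,0,-0.08,0,-0.58,0,-0.08,0,-0.58,0,-0.08,0,-0.58]'; python3 look.py 10;  python3 pair.py 10 vee 663.5 148 -.063; python3 pair.py 10 step 672.4 -134 -.085
```

```text
t: 21.77
ee_pos: [598.7, 152.7, 47.5]
orientation: [-2.291, -2.147, 0.004]
ft_force: [-0.1, 0.3, 0.0]
width: 23.7
grasp_force: 30.0
t: 22.18
ee_pos: [600.8, 152.0, 48.9]
orientation: [2.293, 2.147, 0.001]
ft_force: [0.2, -0.1, -0.9]
width: 53.6
grasp_force: 0.0
t: 23.02
ee_pos: [551.2, 50.3, 290.6]
orientation: [3.011, 0.892, 0.006]
ft_force: [-0.7, 0.4, -0.3]
width: 87.9
grasp_force: 0.0
t: 23.6
ee_pos: [550.6, -28.2, 288.6]
orientation: [-3.142, -0.012, -0.0]
ft_force: [-0.0, 0.1, -0.5]
width: 87.7
grasp_force: 0.0
veeF [121.  65.] [ 6.63064e+02  1.49752e+02 -6.30000e-02  6.41000e-01  3.11370e+01]
stepF [382.  58.] [ 6.72141e+02 -1.34270e+02 -8.30000e-02  5.76000e-01  3.09380e+01]
vee F [ 6.63249e+02  1.49784e+02 -5.80000e-02] rel x,y,yaw [-6.575e+01  1.578e+00 -6.000e-03] iou 0.959
step F [ 6.72107e+02 -1.33990e+02 -8.50000e-02] rel x,y,yaw [-6.5286e+01  6.4000e-02 -0.0000e+00] iou 0.962
```

View pics/w10.png

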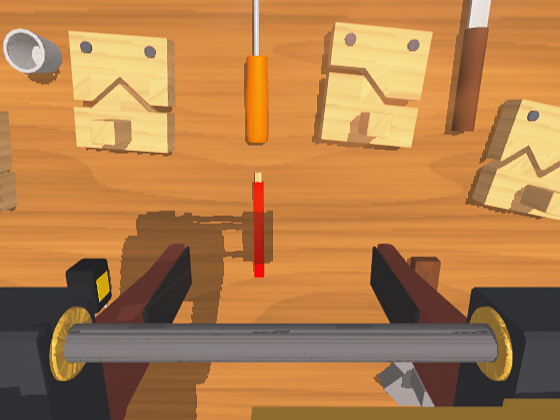

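Vee is nested at (120,95), with 8.7 mm x-travel left before contact, and step has 8.3 mm. Twin has 10.5 mm, so I'll nudge it about 4 mm closer.

```bash
python3 -m creep '[-0.003,-0.035,0,-0.05,-0.006,-0.07,0,-0.1,-0.009,-0.105,-0.01,-0.15,-0.012,-0.14,-0.02,-0.195,-0.015,-0.175,-0.035,-0.195,-0.018,-0.21,-0.05,-0.195,-0.022,-0.245,-0.065,-0.195,-0.027,-0.278,-0.085,-0.195,-0.027,-0.3,-0.115,-0.195,-0.027,-0.3,-0.15,-0.195]' && python3 -m creep '[0,0,-0.015,0,0,0,-0.015,0,0,0,-0.015,0]'
```

```text
t: 24.48
ee_pos: [524.9, -332.9, 139.1]
orientation: [3.124, -0.298, 0.008]
ft_force: [0.6, -0.4, -0.2]
width: 88.1
grasp_force: 0.0
t: 24.73
ee_pos: [523.4, -327.7, 122.8]
orientation: [-3.127, 0.295, 0.003]
ft_force: [-1.1, 0.1, 0.3]
width: 87.7
grasp_force: 0.0
```

```bash
python3 -m creep '[0,-0.001,-0.035,-0.006,0,-0.001,-0.068,-0.006,0,-0.001,-0.076,-0.006,0,-0.001,-0.076,-0.006]' && python3 -m creep '[0,0,0,0,0,0,0,0,0,0,0,0,0,0,0,0,0,0,0,0,0,0,0,0,0,0,0,0,0,0,0,0,0,0,0,0,0,0,0,0]' 0.1 && python3 -m creep '[0,0,0,0,0,0,0,0,0,0,0.001,0,0.002,-0.0004,0.001,0,0.004,-0.0008,0.001,0,0.004,-0.0008,0.001,0,0.004,-0.0008,0,0,0.004,-0.0008,0,0]' && python3 -m creep '[0,0,0,0,0,0,0,0,0,0,0,0,0,0,0,0,0,0,0,0]' 0.75 && python3 -m creep '[0,0,0.04,0,0,0,0.08,0,0,0,0.12,0,0,0.01,0.16,0.05,0,0.03,0.19,0.1,0,0.06,0.21,0.15,0,0.08,0.23,0.2,0,0.08,0.24,0.2,0,0.08,0.24,0.2]' 1; python3 look.py 11; python3 pair.py 11 twin 590.5 -341.4 -.195
```

```text
t: 25.07
ee_pos: [523.2, -328.2, 46.8]
orientation: [-3.126, 0.305, 0.004]
ft_force: [0.4, -0.6, 1.6]
width: 87.8
grasp_force: 0.0
t: 25.9
ee_pos: [523.6, -329.1, 47.3]
orientation: [-3.126, 0.308, 0.0]
ft_force: [0.6, -0.3, 0.5]
width: 24.5
grasp_force: 0.3
t: 26.57
ee_pos: [527.8, -330.0, 47.4]
orientation: [3.126, -0.308, 0.0]
ft_force: [-0.1, -0.9, -0.5]
width: 23.6
grasp_force: 30.0
t: 26.98
ee_pos: [527.7, -329.9, 47.5]
orientation: [3.126, -0.308, 0.0]
ft_force: [-1.3, -0.1, -0.3]
width: 53.8
grasp_force: 0.0
t: 27.73
ee_pos: [529.0, -249.9, 290.3]
orientation: [3.139, 0.007, 0.007]
ft_force: [-0.2, 1.0, 0.1]
width: 87.8
grasp_force: 0.0
twinL [346. 176.] [ 5.62878e+02 -3.37286e+02 -2.54000e-01  5.86000e-01  3.09330e+01]
twinF [365. 115.] [ 5.90286e+02 -3.41537e+02 -1.97000e-01  6.13000e-01  3.09590e+01]
twin F [ 5.90228e+02 -3.41204e+02 -1.90000e-01] rel x,y,yaw [-6.2903e+01 -1.5170e+00 -6.0000e-03] iou 0.957
```

View pics/w11.png

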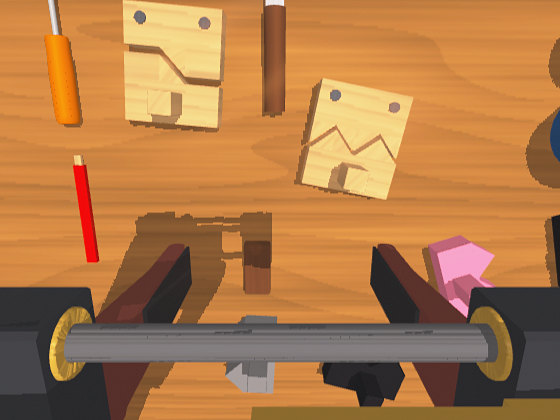

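Twin now sits at x = -62.9 mm, with a narrow, even gap at (355,140). All four pairs are within tolerance, so I'm handing in.

```bash
python3 -c "
from workcell import ticket; print(ticket.close_job())"
```

```text
the job is handed in; nothing more can be done
None
```

All four loose halves are nested in front of their matching fixed halves and released, measured 5–9 mm short of touching along x, within 2.5 mm sideways and 0.01 rad of square; the job was handed in at about 28 s, and no verdict came back.

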